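Switch on the sample bench in order

TASK

Switch on the three bench machines for a sample run by pressing their power keys in this order: first the heater's yellow key, then the shaker's blue key, last the centrifuge's green key. Press each key straight down lightly with closed fingertips until it is fully in, where it stays. Do not press the red stop keys, do not push the machines about, and leave the bottle, tip box, jar and dishes where they stand.

Things in the scene. Friction and masses are not known exactly. Their poses are not given: they have to be found in the camera images.
- heater: dry-block heater: grey box 180 mm deep (its x) by 150 mm wide (its y), deck 75 mm above the bench, with an aluminium block full of tube wells behind (top at 109 mm, a few tube caps to 115 mm, from x = -10 to +80 mm of its frame). Stands loose on rubber feet, about 2.4 kg. Origin: centre of its underside; its keys are at its -x end, 64 mm from the centre; x points to its back, z up
- shaker: platform shaker: ivory box 180 x 150 mm, deck 62 mm above the bench, with a black dimpled platform behind (115 x 148 mm, top at 85 mm, from x = -28 to +88 mm of its frame). Loose on rubber feet, about 2.4 kg. Origin and axes as for the heater
- centrifuge: mini centrifuge: pale blue box 180 x 150 mm, deck 68 mm above the bench, with a dark round dome lid behind (radius 64 mm, centred 24 mm behind the box's centre, top at 122 mm). Loose on rubber feet, about 2.4 kg. Origin and axes as for the heater
- heater_key_top (a point): centre of the top face of the heater's yellow round power key, 30 mm across, on the deck (64 mm in front of the machine's centre, 42 mm to its +y side); the point moves with the key. Raised, the top is 16 mm above the deck; fully in, 6 mm (2 mm while its soft cap is squeezed); a flat black collar 40 mm across and 2 mm high surrounds it.
- heater_key (a joint): travel of the yellow power key, m: 0 raised (off), 0.010 fully in (on). It slides straight down with about 3 N of friction to a stop and stays where it is left. Its cap is soft: it gives up to 4 mm under more than 4 N (2 N more per mm) and comes back when let go, so a push of 5 to 6 N puts the key fully in
- heater_stop_top (a point): centre of the top of the heater's red stop key, 30 mm across, same height, 84 mm from the yellow key (42 mm to the machine's -y side)
- heater_stop (a joint): travel of the heater's red stop key, m: 0 raised, 0.010 fully in; sprung, comes back up (1.4 to 5 N)
- shaker_key_top (a point): centre of the top face of the shaker's blue round power key, 30 mm across, on the deck (64 mm in front of the machine's centre, 42 mm to its +y side); the point moves with the key. Raised, the top is 16 mm above the deck; fully in, 6 mm (2 mm while its soft cap is squeezed); a flat black collar 40 mm across and 2 mm high surrounds it.
- shaker_key (a joint): travel of the blue power key, m: 0 raised (off), 0.010 fully in (on). It slides straight down with about 3 N of friction to a stop and stays where it is left. Its cap is soft: it gives up to 4 mm under more than 4 N (2 N more per mm) and comes back when let go, so a push of 5 to 6 N puts the key fully in
- shaker_stop_top (a point): centre of the top of the shaker's red stop key, 30 mm across, same height, 84 mm from the blue key (42 mm to the machine's -y side)
- shaker_stop (a joint): travel of the shaker's red stop key, m: 0 raised, 0.010 fully in; sprung, comes back up (1.4 to 5 N)
- centrifuge_key_top (a point): centre of the top face of the centrifuge's green round power key, 30 mm across, on the deck (64 mm in front of the machine's centre, 42 mm to its +y side); the point moves with the key. Raised, the top is 16 mm above the deck; fully in, 6 mm (2 mm while its soft cap is squeezed); a flat black collar 40 mm across and 2 mm high surrounds it.
- centrifuge_key (a joint): travel of the green power key, m: 0 raised (off), 0.010 fully in (on). It slides straight down with about 3 N of friction to a stop and stays where it is left. Its cap is soft: it gives up to 4 mm under more than 4 N (2 N more per mm) and comes back when let go, so a push of 5 to 6 N puts the key fully in
- centrifuge_stop_top (a point): centre of the top of the centrifuge's red stop key, 30 mm across, same height, 84 mm from the green key (42 mm to the machine's -y side)
- centrifuge_stop (a joint): travel of the centrifuge's red stop key, m: 0 raised, 0.010 fully in; sprung, comes back up (1.4 to 5 N)
- bottle: clear reagent bottle with blue cap, 60 mm across, 120 mm tall, loose, on the robot's side of the machines; origin: centre of its underside
- tip_box: yellow pipette-tip box with white lid, 60 x 85 x 64 mm, loose, on the robot's side of the machines; origin: centre of its underside
- jar: clear jar with red lid, 56 mm across, 75 mm tall, loose, beyond the machines; origin: centre of its underside
- dishes: stack of three pale culture dishes, 60 mm across, 41 mm tall, loose, beyond the machines; origin: centre of its underside

How it is judged:
By the outcome, as a careful person would: the job done as asked, in the order asked, and still so for the second after the job is handed in, with the robot touching nothing.
It also fails if it takes over 42 s, if anything falls off the work surface, if the arm or the gripper's body presses on something with over 40 N, if the wrist force passes 120 N, or if a joint passes its speed limit or range.

ROBOT

A 7-joint arm with a two-finger parallel gripper is mounted at the origin on the work surface. World frame = base frame: x ahead of the robot, y to its left, z up, the work surface at z = 0. Lengths are in m, angles in rad, forces in N, time in s.
With the tool pointing down it reaches from about 0.4 to 0.85 m from the base axis. Payload 4.5 kg.
Tool frame: the origin (TCP) lies at the very end of the fingers, on their centre line; the grasp point (between the pads) lies 19 mm behind it (r.grip_depth is the z of the grasp point in the tool frame, in m); z points along the fingers, y is the line along which they close (so a half turn about z gives the same grasp; the last joint's range is limited). The gripper opens to 88 mm and grips with 3 to 60 N. Pads are 18 mm wide; open, the fingers measure 123 mm over their backs; the gripper's body (75 mm by 187 mm) begins 45 mm behind the grasp point.
Start: joints at [-1.298, 0.689, -0.195, 1.565, 0.157, 0.902, -0.215], TCP at [0.148, 0.607, 0.239] pointing down, gripper open.
Joint ranges: [-3.01, 3.01], [-0.46, 2.08], [-1.47, 1.51], [0.13, 2.56], [-1, 4.14], [0.04, 2.09], [-2.66, 2.66]. Speed limits (rad/s): [2.57, 2.57, 3.14, 3.14, 3.14, 3.14, 3.14].

INTERFACE

Orientations are given as a unit quaternion [x, y, z, w].
In Python, from plant import r gives the robot as it stands.
- The arm moves only by the tool pendant, called after "Call:" as name(argument=value, ...), one argument or row to a line, values as JSON. Schema: {"type":"object","properties":{"offsets":{"type":"object","properties":{"deltas":{"type":"array","items":{"type":"array","items":{"type":"number"},"minItems":7,"maxItems":7},"minItems":1,"maxItems":10}},"additionalProperties":false,"required":["deltas"]},"force":{"type":"number"},"only":{"type":"string"},"quiet":{"type":"boolean"},"lines":{"type":"string"}},"required":["offsets"],"additionalProperties":false}. offsets is an object whose key "deltas" holds a list of rows, 1 to 10 of them, each of 7 numbers: the opening from 0.0 (shut) to 1.0 (fully open), then dx, dy, dz in normalised numbers (1 is 0.6 m), then a rotation vector rx, ry, rz in normalised numbers (1 is 2 pi rad); each row is the pose to reach, as a shift and turn from the pose commanded when the call began, along the tool's axes at that moment; what a row does not reach only later rows make up. A row lasts 1/10 s, in which the tool goes at most 0.05 m and 0.15 rad, less where a joint would pass 70% of its speed; a pose out of reach is approached as far as the arm can. The fingers move at their own pace and stop on an object; force is the grip in N (left out, the last holds). Time passes only in rows, so rows that do not move let the fingers close. The tool returns the time, the measured TCP pose, the force, the opening and the grip force at its end. only (a regular expression) keeps the lines of the reply that match it, lines (a string "A,B") keeps lines A to B, and quiet returns only ok. Input that does not fit is refused with a message, and nothing moves.
- r.get_state(): the state, without advancing time (a new reading comes with each control period).
- r.snapshot(name): name is "scene" or "top" or "wrist"; returns the picture (400x640x3 uint8, red, green, blue); there is no depth.
- r.camera_params(name): a dict with "fx", "fy", "cx", "cy" (pixels), "rvec" (rotation vector, rad) and "tvec" (3), from world to camera coordinates, as OpenCV has them. Camera axes: x right, y down, z forward; pixel columns grow to the right and rows downward; lengths in m; the calibration is good to about 2 mm. The wrist camera is an equidistant fisheye: a pixel r from the principal point sees the ray r / f radians off the axis. A picture is of the moment at which its call begins: read the wrist's pose just before it. camera_params takes no time and is no camera call; for the wrist camera it gives the pose at the moment of the call.
- r.finish_job(): hands the job in; it is judged then, once.
The state is a dict: "clock": time; "q": joint angles; "qd": joint speeds; "joint_torque": joint torques, N m; "tool_pos": TCP position; "eef_rot": TCP orientation; "contact_force": force on the tool from outside, world axes, zero at the start; "moment": the same for the moment, N m; "opening": opening from 0.0 (shut) to 1.0 (fully open); "finger_force": force on a finger pad.
Only numpy, scipy, OpenCV 4.12 (cv2) and the standard library are available. Lean on these libraries where they do the work, as an engineer would, in place of code of your own. Each camera call takes 0.05 s, during which the arm holds its last target. There are 200 camera calls.

## Working session

There is one attempt and no reset: what is moved stays moved. The work goes in short steps, Python scripts to look and compute and a tool call to move; the robot and the scene stay as the last step left them, time stands still between calls to the robot, and variables do not carry over. Pictures are saved under pics/ and viewed, at most 10 in all, crops included, and the job is handed in when it is done.

```bash
ls; mkdir -p pics; python3 - <<'E'
from plant import r
import cv2,numpy as np
s=r.get_state();print({k:np.round(v,3) for k,v in s.items()})
for n in("top","scene"):
    cv2.imwrite(f"pics/{n}0.png",r.snapshot(n)[:,:,::-1]);print(n,r.camera_params(n))
E
```

```text
pics
plant.py
{'clock': np.float64(0.0), 'q': array([-1.298,  0.69 , -0.195,  1.566,  0.157,  0.902, -0.215]), 'qd': array([-0.001,  0.001, -0.001, -0.   ,  0.001,  0.001,  0.   ]), 'joint_torque': array([-1.0000e-03, -5.2756e+01, -1.2670e+00, -1.5344e+01, -5.3000e-02,
        6.0000e-03,  0.0000e+00]), 'tool_pos': array([0.148, 0.607, 0.238]), 'eef_rot': array([ 0.119,  0.993, -0.001, -0.   ]), 'contact_force': array([-0.544, -0.577, -0.364]), 'moment': array([ 0.016,  0.018, -0.018]), 'finger_force': np.float64(0.0), 'opening': np.float64(0.997)}
top {'fx': 415.84442407795285, 'fy': 415.84442407795285, 'cx': 323.99723737859017, 'cy': 201.9863203400629, 'rvec': array([ 2.20754   , -2.16583915,  0.07342032]), 'tvec': array([-0.01052029,  0.5536691 ,  1.02552534])}
scene {'fx': 436.6130782912761, 'fy': 436.6130782912761, 'cx': 317.9247036305215, 'cy': 203.46628940480315, 'rvec': array([ 1.57802192,  2.03507632, -0.77700678]), 'tvec': array([ 0.13818742, -0.34635173,  1.45939942])}
```

View pics/top0.png

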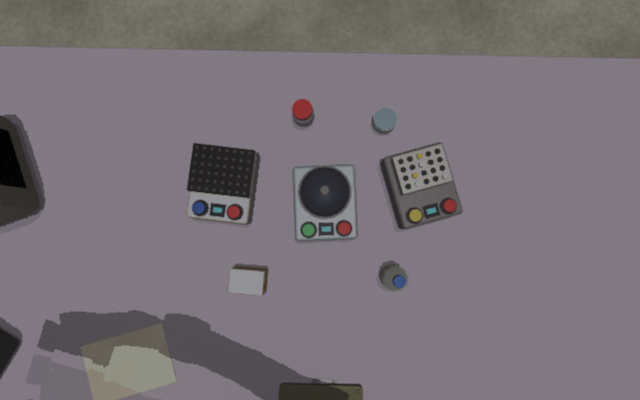

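View pics/scene0.png

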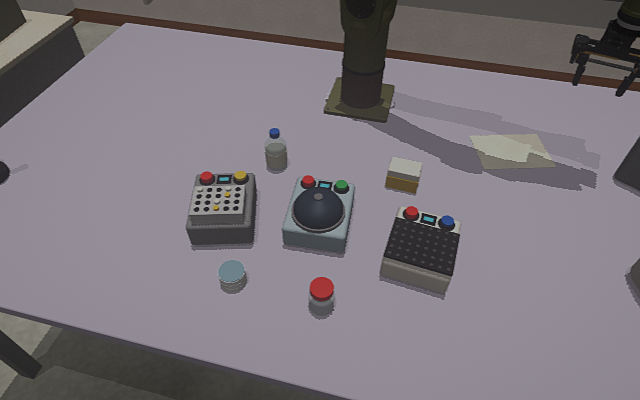

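The top view shows the heater on the right with its yellow key at about (415,215) and red at (449,206). The centrifuge is in the middle with green at (309,230) and red at (344,228). The shaker is on the left with blue at (200,208) and red at (234,212). The bottle at (394,278) and tip box at (248,282) are on the robot's side. The scene view agrees: yellow (240,177), green (342,186), blue (447,222).

```bash
cat > h.py <<'E'
import cv2,numpy as np
from scipy.spatial.transform import Rotation as R
def ray(p,uv):
    M=cv2.Rodrigues(p['rvec'])[0]; d=np.array([(uv[0]-p['cx'])/p['fx'],(uv[1]-p['cy'])/p['fy'],1.])
    return -M.T@p['tvec'], M.T@d
def plane(p,uv,z):
    c,d=ray(p,uv); return c+d*(z-c[2])/d[2]
def tri(rays):
    A=[];b=[]
    for c,d in rays:
        d=d/np.linalg.norm(d);P=np.eye(3)-np.outer(d,d);A.append(P);b.append(P@c)
    return np.linalg.lstsq(np.vstack(A),np.hstack(b),rcond=None)[0]
HUE={'y':(18,34),'b':(108,128),'g':(50,80),'r':(172,8)}
def blob(img,col,guess,w=14):
    hsv=cv2.cvtColor(img,cv2.COLOR_BGR2HSV);lo,hi=HUE[col];h=hsv[...,0]
    m=((h>=lo)&(h<=hi)) if lo<hi else ((h>=lo)|(h<=hi))
    m=(m&(hsv[...,1]>120)&(hsv[...,2]>60)).astype(np.uint8)
    k=np.zeros_like(m);u,v=guess;k[v-w:v+w+1,u-w:u+w+1]=1
    cs,_=cv2.findContours(m*k,cv2.RETR_EXTERNAL,cv2.CHAIN_APPROX_NONE)
    c=max(cs,key=cv2.contourArea);(e,ax,an)=cv2.fitEllipse(c);return e,ax
def tooldelta(s,target):   # world target -> tool-axes shift
    return R.from_quat(s['eef_rot']).inv().apply(np.array(target)-s['tool_pos'])
E
python3 - <<'E'
from h import *
from plant import r
np.set_printoptions(precision=4,suppress=True)
t=cv2.imread('pics/top0.png');s=cv2.imread('pics/scene0.png');pt=r.camera_params('top');ps=r.camera_params('scene')
for n,c,z,gt,gs,rt,rs in [('heater','y',.091,(415,215),(240,177),(449,206),(207,178)),('shaker','b',.078,(200,208),(447,222),(234,212),(411,213)),('centr','g',.084,(309,230),(342,186),(344,228),(308,182))]:
    K=[]
    for col,a,b in((c,gt,gs),('r',rt,rs)):
        e,ax=blob(t,col,a);f,bx=blob(s,col,b)
        X=plane(pt,e,z);K.append(X);print(n,col,np.round(e,1),np.round(ax,1),'top',X,'scene',plane(ps,f,z)[:2],'tri',tri([ray(pt,e),ray(ps,f)]))
    d=K[0]-K[1];print('  dist',np.linalg.norm(d),'yaw',np.degrees(np.arctan2(-d[0],d[1])),'rad',np.linalg.norm(K[0][:2]))
for n,uv,z in[('bottlecap',(399,282),.12),('tipbox',(247,283),.064)]: print(n,plane(pt,uv,z))
st=r.get_state();print(R.from_quat(st['eef_rot']).as_matrix())
E
```

```text
heater y [415.  214.8] [11.7 12. ] top [ 0.5229 -0.2128  0.091 ] scene [ 0.5233 -0.2107] tri [ 0.5227 -0.212   0.0903]
heater r [449.2 205.2] [12.2 12.3] top [ 0.547  -0.2927  0.091 ] scene [ 0.5515 -0.2885] tri [ 0.5469 -0.2929  0.086 ]
  dist 0.08340683703403953 yaw 16.762779650601637 rad 0.5645889377299486
shaker b [198.4 207.4] [11.2 11.3] top [0.5313 0.2969 0.078 ] scene [0.5311 0.2994] tri [0.5312 0.2983 0.0776]
shaker r [233.4 211.5] [11.7 12.2] top [0.5232 0.2138 0.078 ] scene [0.5278 0.2162] tri [0.5233 0.2158 0.0728]
  dist 0.08349144708589448 yaw -5.5575203531000525 rad 0.6086476941366991Traceback (most recent call last):
  File "<stdin>", line 8, in <module>
  File "h.py", line 20, in blob
    c=max(cs,key=cv2.contourArea);(e,ax,an)=cv2.fitEllipse(c);return e,ax
ValueError: max() iterable argument is empty
```

```bash
sed -i "s/'g':(50,80)/'g':(45,90)/; s/,1\]>120)/,1]>100)/; s/,2\]>60)/,2]>40)/" h.py; python3 - <<'E'
from h import *
from plant import r
np.set_printoptions(precision=4,suppress=True)
t=cv2.imread('pics/top0.png');s=cv2.imread('pics/scene0.png');pt=r.camera_params('top');ps=r.camera_params('scene')
print(cv2.cvtColor(t,cv2.COLOR_BGR2HSV)[230,309],cv2.cvtColor(s,cv2.COLOR_BGR2HSV)[186,342])
K=[]
for col,a,b in(('g',(309,230),(342,186)),('r',(344,228),(308,182))):
    e,ax=blob(t,col,a);f,bx=blob(s,col,b);X=plane(pt,e,.084);K.append(X);print(col,np.round(e,1),np.round(ax,1),X,'scene',plane(ps,f,.084)[:2],'tri',tri([ray(pt,e),ray(ps,f)]))
d=K[0]-K[1];print('dist',np.linalg.norm(d),'yaw',np.degrees(np.arctan2(-d[0],d[1])))
for n,uv,z in[('bottlecap',(399,282),.12),('tipbox',(247,283),.064)]: print(n,plane(pt,uv,z))
st=r.get_state();print(st['tool_pos'],R.from_quat(st['eef_rot']).as_matrix())
for T in[(.45,.35,.24),(.523,-.2125,.24)]: print(tooldelta(st,T))
E
```

```text
[ 65 107 131] [ 66 133 134]
g [308.  229.2] [10.4 10.9] [0.4847 0.0363 0.084 ] scene [0.4837 0.0385] tri [0.4844 0.0374 0.0844]
r [343.8 227.9] [12.1 12.4] [ 0.4894 -0.0476  0.084 ] scene [ 0.4946 -0.0441] tri [ 0.4892 -0.0468  0.0782]
dist 0.08399330088409092 yaw 3.2270323497779576
bottlecap [ 0.3707 -0.1713  0.12  ]
tipbox [0.3548 0.1788 0.064 ]
[0.1477 0.6067 0.238 ] [[-0.9716  0.2364 -0.0003]
 [ 0.2364  0.9716 -0.0016]
 [-0.0001 -0.0016 -1.    ]]
[-0.3544 -0.178  -0.0017]
[-0.5583 -0.7072 -0.0008]
```

Units first: shifts go in shares of 0.6 m and turns go in shares of 2 pi rad. So -0.354 m / 0.6 = -0.59, -0.315 m / 0.6 = -0.525.

Call:
pendant(
  offsets={"deltas": [[0, -0.075, -0.0367, 0, 0, 0, 0], [0, -0.15, -0.075, 0, 0, 0, 0], [0, -0.225, -0.1133, 0, 0, 0, 0], [0, -0.3, -0.15, 0, 0, 0, 0], [0, -0.375, -0.1883, 0, 0, 0, 0], [0, -0.45, -0.225, 0, 0, 0, 0], [0, -0.525, -0.2633, 0, 0, 0, 0], [0, -0.59, -0.2967, 0, 0, 0, 0], [0, -0.59, -0.2967, 0, 0, 0, 0], [0, -0.59, -0.2967, 0, 0, 0, 0]]},
  force=20,
)

```text
clock: 1.1
tool_pos: [0.4504, 0.3494, 0.2383]
eef_rot: [0.121, 0.993, -0.0, -0.0]
contact_force: [-0.4, 0.9, -0.5]
opening: 0.113
finger_force: 0.0
```

```bash
python3 - <<'E'
from h import *
from plant import r
s=r.get_state();print(np.round(s['q'],2),s['contact_force'],tooldelta(s,(.5228,-.212,.2)))
E
```

```text
[-0.6   0.62 -0.24  1.73  0.19  0.81  0.4 ] [-0.40053381  0.87002476 -0.54630201] [-0.20489651 -0.5276004   0.03853071]
```

To row units: -0.44 m / 0.6 = -0.7333, -0.396 m / 0.6 = -0.66.

Call:
pendant(
  offsets={"deltas": [[0, -0.0283, -0.0733, 0, 0, 0, 0], [0, -0.0567, -0.1467, 0, 0, 0, 0], [0, -0.085, -0.22, 0, 0, 0, 0], [0, -0.1133, -0.2933, 0, 0, 0, 0], [0, -0.1417, -0.3667, 0, 0, 0, 0], [0, -0.17, -0.44, 0, 0, 0, 0], [0, -0.1983, -0.5133, 0, 0, 0, 0], [0, -0.2267, -0.5867, 0, 0, 0, 0], [0, -0.255, -0.66, 0, 0, 0, 0], [0, -0.2833, -0.7333, 0, 0, 0, 0]]},
)

```text
clock: 2.1
tool_pos: [0.511, -0.1164, 0.2388]
eef_rot: [0.117, 0.993, 0.001, 0.0]
contact_force: [1.1, 0.3, -0.4]
opening: 0.008
finger_force: 0.0
```

Call:
pendant(
  offsets={"deltas": [[0, -0.0283, -0.0733, 0, 0, 0, 0], [0, -0.0583, -0.1467, 0.0167, 0, 0, 0], [0, -0.0583, -0.1467, 0.0633, 0, 0, 0], [0, -0.0583, -0.1467, 0.0633, 0, 0, 0], [0, -0.0583, -0.1467, 0.0633, 0, 0, 0], [0, -0.0583, -0.1467, 0.0633, 0, 0, 0]]},
)

```text
clock: 2.7
tool_pos: [0.5251, -0.2083, 0.2018]
eef_rot: [0.117, 0.993, 0.001, 0.001]
contact_force: [0.4, 0.8, 0.6]
opening: 0.007
finger_force: 0.0
```

```bash
python3 - <<'E'
from h import *
from plant import r
s=r.get_state();print(np.round(s['q'],2),s['contact_force'],tooldelta(s,(.5228,-.212,.092)))
E
```

```text
[ 0.47  0.67 -0.29  1.79  0.27  0.73  1.37] [0.3864277  0.79174979 0.59377038] [ 0.00151636 -0.00426549  0.10979471]
```

To row units: 0.097 m / 0.6 = 0.1617, 0.085 m / 0.6 = 0.1417.

Call:
pendant(
  offsets={"deltas": [[0, 0.0025, -0.0067, 0.05, 0, 0, 0], [0, 0.0025, -0.0067, 0.1, 0, 0, 0], [0, 0.0025, -0.0067, 0.1417, 0, 0, 0], [0, 0.0025, -0.0067, 0.1617, 0, 0, 0], [0, 0.0025, -0.0067, 0.1617, 0, 0, 0]]},
)

```text
clock: 3.2
tool_pos: [0.5215, -0.2131, 0.1033]
eef_rot: [0.118, 0.993, 0.0, -0.001]
contact_force: [-1.6, -0.3, 0.2]
opening: 0.002
finger_force: 0.0
```

```bash
python3 - <<'E'
from h import *
from plant import r
s=r.get_state();print(s['contact_force'],tooldelta(s,(.5228,-.212,.091)))
im=r.snapshot('scene')[120:240,160:320,::-1];cv2.imwrite('pics/s1.png',cv2.resize(im,None,fx=4,fy=4))
E
```

```text
[-1.60401576 -0.33788113  0.15179201] [-0.00101005  0.00138383  0.01229597]
```

View pics/s1.png

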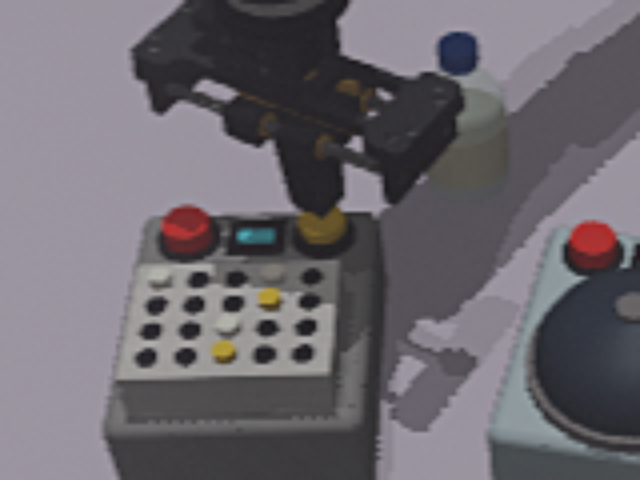

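Closed fingertips sit right over the yellow key (crop 320,215), and the gripper is clear of the bottle. Now I'll press gently.

To row units: 0.018 m / 0.6 = 0.03, 0.017 m / 0.6 = 0.0283.

Call:
pendant(
  offsets={"deltas": [[0, -0.0017, 0.0017, 0.0083, 0, 0, 0], [0, -0.0017, 0.0017, 0.0167, 0, 0, 0], [0, -0.0017, 0.0017, 0.02, 0, 0, 0], [0, -0.0017, 0.0017, 0.0233, 0, 0, 0], [0, -0.0017, 0.0017, 0.0267, 0, 0, 0], [0, -0.0017, 0.0017, 0.0283, 0, 0, 0], [0, -0.0017, 0.0017, 0.03, 0, 0, 0]]},
)

```text
clock: 3.95
tool_pos: [0.523, -0.2137, 0.0858]
eef_rot: [0.119, 0.993, 0.0, 0.0]
contact_force: [-0.5, -0.0, 3.1]
opening: 0.006
finger_force: 1.4
```

Call:
pendant(
  offsets={"deltas": [[0, 0, 0, 0.0017, 0, 0, 0], [0, 0, 0, 0.0033, 0, 0, 0], [0, 0, 0, 0.005, 0, 0, 0], [0, 0, 0, 0.0067, 0, 0, 0]]},
)

```text
clock: 4.35
tool_pos: [0.523, -0.2137, 0.0816]
eef_rot: [0.119, 0.993, 0.0, 0.0]
contact_force: [0.3, 0.1, 3.5]
opening: 0.006
finger_force: 1.4
```

To row units: 0.001 m / 0.6 = 0.0017, 0.0005 m / 0.6 = 0.0008.

Call:
pendant(
  offsets={"deltas": [[0, 0, 0, 0.0008, 0, 0, 0], [0, 0, 0, 0.0017, 0, 0, 0], [0, 0, 0, 0.0017, 0, 0, 0]]},
)

```text
clock: 4.65
tool_pos: [0.523, -0.2137, 0.0809]
eef_rot: [0.119, 0.993, -0.0, 0.0]
contact_force: [0.5, -0.3, 5.1]
opening: 0.004
finger_force: 2.6
```

Call:
pendant(
  offsets={"deltas": [[0, 0, 0, 0.0008, 0, 0, 0], [0, 0, 0, 0.0008, 0, 0, 0], [0, 0, 0, 0.0008, 0, 0, 0]]},
)

```text
clock: 4.95
tool_pos: [0.523, -0.2137, 0.0805]
eef_rot: [0.119, 0.993, -0.0, 0.0]
contact_force: [0.0, 0.5, 5.9]
opening: 0.004
finger_force: 2.9
```

To row units: 0.308 m / 0.6 = 0.5133, 0.26 m / 0.6 = 0.4333.

Call:
pendant(
  offsets={"deltas": [[0, 0, 0, -0.0333, 0, 0, 0], [0, 0, 0, -0.1, 0, 0, 0], [0, 0, 0, -0.1667, 0, 0, 0], [0, 0.0083, 0.0333, -0.2167, 0, 0, 0], [0, 0.0267, 0.1133, -0.2167, 0, 0, 0], [0, 0.045, 0.1933, -0.2167, 0, 0, 0], [0, 0.0633, 0.2733, -0.2167, 0, 0, 0], [0, 0.0817, 0.3533, -0.2167, 0, 0, 0], [0, 0.1, 0.4333, -0.2167, 0, 0, 0], [0, 0.1183, 0.5133, -0.2167, 0, 0, 0]]},
)

```text
clock: 5.95
tool_pos: [0.5258, 0.1039, 0.2097]
eef_rot: [0.119, 0.993, -0.0, -0.001]
contact_force: [0.5, -0.2, -0.3]
opening: 0.005
finger_force: 0.0
```

Call:
pendant(
  offsets={"deltas": [[0, 0.0183, 0.08, 0, 0, 0, 0], [0, 0.0367, 0.16, 0, 0, 0, 0], [0, 0.055, 0.24, 0, 0, 0, 0], [0, 0.07, 0.3167, 0, 0, 0, 0], [0, 0.07, 0.3167, 0, 0, 0, 0], [0, 0.07, 0.3167, 0, 0, 0, 0]]},
)

```text
clock: 6.55
tool_pos: [0.5297, 0.2977, 0.2093]
eef_rot: [0.118, 0.993, -0.001, -0.001]
contact_force: [0.2, -1.0, -0.1]
opening: 0.006
finger_force: 0.0
```

```bash
python3 - <<'E'
from h import *
from plant import r
s=r.get_state();print(s['contact_force'],tooldelta(s,(.5312,.298,.078)))
im=r.snapshot('scene')[:,:,::-1];p=r.camera_params('scene');t=r.snapshot('top')[:,:,::-1]
cv2.imwrite('pics/s2.png',cv2.resize(im[120:240,160:320],None,fx=4,fy=4))
e,ax=blob(t,'y',(415,215));f,_=blob(im,'y',(240,177));print(e,tri([ray(r.camera_params('top'),e),ray(p,f)]))
e,ax=blob(t,'r',(449,206));print(e)
E
```

```text
[ 0.22932532 -0.95316735 -0.10955932] [-0.00153511  0.00076388  0.1313455 ]
(414.30523681640625, 215.0452117919922) [ 0.52249906 -0.21236401  0.08072018]
(449.2476806640625, 205.2734375)
```

View pics/s2.png

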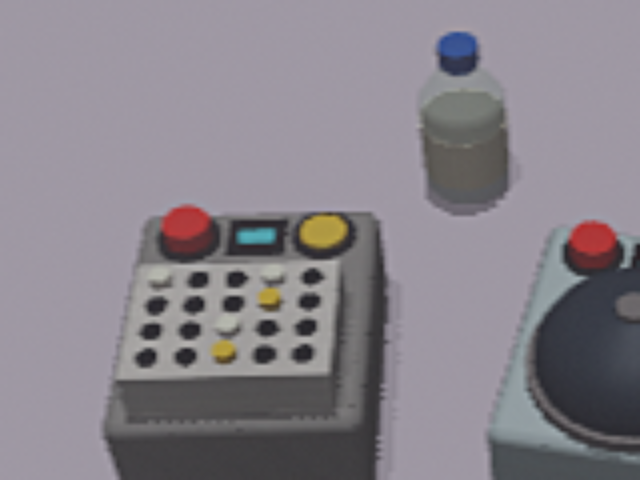

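The yellow key is fully in: it triangulates to 0.0807 against 0.081, flush at crop (323,232). The heater hasn't moved. Next is the shaker.

To row units: 0.121 m / 0.6 = 0.2017, 0.11 m / 0.6 = 0.1833.

Call:
pendant(
  offsets={"deltas": [[0, -0.0025, 0.0017, 0.0667, 0, 0, 0], [0, -0.0025, 0.0017, 0.1333, 0, 0, 0], [0, -0.0025, 0.0017, 0.1833, 0, 0, 0], [0, -0.0025, 0.0017, 0.2017, 0, 0, 0], [0, -0.0025, 0.0017, 0.2017, 0, 0, 0], [0, -0.0025, 0.0017, 0.2017, 0, 0, 0]]},
)

```text
clock: 7.25
tool_pos: [0.5335, 0.2972, 0.0904]
eef_rot: [0.12, 0.993, 0.0, 0.001]
contact_force: [0.2, -0.4, -0.8]
opening: 0.005
finger_force: 0.0
```

```bash
python3 - <<'E'
from h import *
from plant import r
s=r.get_state();print(tooldelta(s,(.5312,.298,.078)))
im=r.snapshot('scene')[160:280,370:530,::-1];cv2.imwrite('pics/s3.png',cv2.resize(im,None,fx=4,fy=4))
E
```

```text
[0.00244817 0.00022055 0.0124358 ]
```

View pics/s3.png

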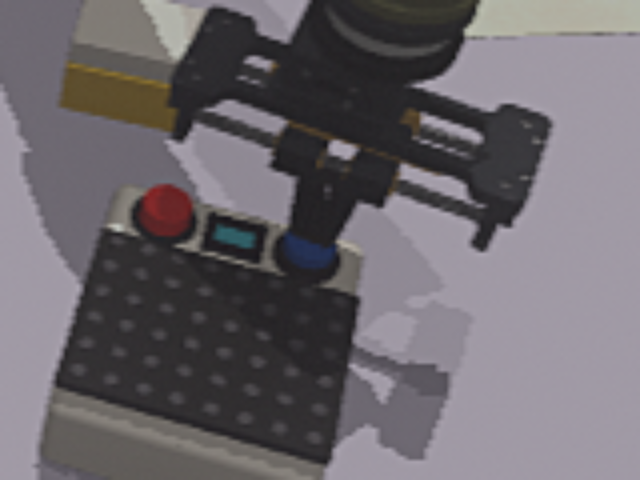

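The fingertips are over the blue key (crop 315,240), and the body is well above the tip box and the red key.

To row units: 0.018 m / 0.6 = 0.03, 0.016 m / 0.6 = 0.0267.

Call:
pendant(
  offsets={"deltas": [[0, 0.0033, 0, 0.0083, 0, 0, 0], [0, 0.0033, 0, 0.0167, 0, 0, 0], [0, 0.0033, 0, 0.02, 0, 0, 0], [0, 0.0033, 0, 0.0233, 0, 0, 0], [0, 0.0033, 0, 0.0267, 0, 0, 0], [0, 0.0033, 0, 0.03, 0, 0, 0], [0, 0.0033, 0, 0.03, 0, 0, 0]]},
)

```text
clock: 8.0
tool_pos: [0.5305, 0.2982, 0.0709]
eef_rot: [0.119, 0.993, 0.0, -0.0]
contact_force: [-0.5, 0.8, 0.1]
opening: 0.005
finger_force: 0.2
```

Call:
pendant(
  offsets={"deltas": [[0, 0, 0, 0.0017, 0, 0, 0], [0, 0, 0, 0.0033, 0, 0, 0], [0, 0, 0, 0.005, 0, 0, 0], [0, 0, 0, 0.005, 0, 0, 0]]},
)

```text
clock: 8.4
tool_pos: [0.5306, 0.2981, 0.0683]
eef_rot: [0.119, 0.993, 0.0, 0.0]
contact_force: [-1.9, 0.8, 4.2]
opening: 0.009
finger_force: 2.2
```

To row units: 0.001 m / 0.6 = 0.0017, 0.0005 m / 0.6 = 0.0008.

Call:
pendant(
  offsets={"deltas": [[0, 0, 0, 0.0008, 0, 0, 0], [0, 0, 0, 0.0017, 0, 0, 0], [0, 0, 0, 0.0017, 0, 0, 0]]},
)

```text
clock: 8.7
tool_pos: [0.5306, 0.2981, 0.0675]
eef_rot: [0.119, 0.993, 0.0, 0.0]
contact_force: [-1.8, -0.2, 5.5]
opening: 0.005
finger_force: 3.0
```

Call:
pendant(
  offsets={"deltas": [[0, 0, 0, 0.0005, 0, 0, 0], [0, 0, 0, 0.0005, 0, 0, 0], [0, 0, 0, 0.0005, 0, 0, 0]]},
)

```text
clock: 9.0
tool_pos: [0.5306, 0.2981, 0.0673]
eef_rot: [0.119, 0.993, 0.0, 0.0]
contact_force: [-1.5, -0.0, 5.9]
opening: 0.006
finger_force: 3.1
```

To row units: -0.2645 m / 0.6 = -0.4408, -0.13 m / 0.6 = -0.2167.

Call:
pendant(
  offsets={"deltas": [[0, 0, 0, -0.0333, 0, 0, 0], [0, 0, 0, -0.1, 0, 0, 0], [0, 0, 0, -0.1667, 0, 0, 0], [0, -0.0017, -0.0333, -0.2167, 0, 0, 0], [0, -0.0067, -0.1133, -0.2167, 0, 0, 0], [0, -0.0117, -0.1933, -0.2167, 0, 0, 0], [0, -0.0167, -0.2733, -0.2167, 0, 0, 0], [0, -0.0233, -0.3533, -0.2167, 0, 0, 0], [0, -0.0283, -0.425, -0.2167, 0, 0, 0], [0, -0.0283, -0.4408, -0.2167, 0, 0, 0]]},
)

```text
clock: 10.0
tool_pos: [0.4827, 0.0302, 0.1963]
eef_rot: [0.123, 0.992, -0.002, -0.001]
contact_force: [0.4, -0.1, -0.4]
opening: 0.005
finger_force: 0.0
```

Call:
pendant(
  offsets={"deltas": [[0, 0, 0, 0, 0, 0, 0], [0, 0, 0, 0, 0, 0, 0]]},
)

```text
clock: 10.2
tool_pos: [0.485, 0.0384, 0.1969]
eef_rot: [0.119, 0.993, 0.001, 0.0]
contact_force: [0.3, -0.1, -0.5]
opening: 0.005
finger_force: 0.0
```

```bash
python3 - <<'E'
from h import *
from plant import r
s=r.get_state();print(s['contact_force'],tooldelta(s,(.4846,.037,.084)))
im=r.snapshot('scene')[:,:,::-1];t=r.snapshot('top')[:,:,::-1]
e,ax=blob(t,'b',(200,208));f,_=blob(im,'b',(447,222));print(e,tri([ray(r.camera_params('top'),e),ray(r.camera_params('scene'),f)]))
e,ax=blob(t,'r',(234,212));print(e)
E
```

```text
[ 0.312073   -0.13486468 -0.53781342] [ 9.04655816e-05 -1.62215584e-03  1.12854616e-01]
(199.4438934326172, 207.5) [0.53136112 0.29836229 0.06899374]
(233.40260314941406, 211.5)
```

Blue is in (0.069 against 0.068 nominal) and the shaker hasn't moved. Centrifuge next.

To row units: 0.102 m / 0.6 = 0.17, 0.1 m / 0.6 = 0.1667.

Call:
pendant(
  offsets={"deltas": [[0, 0, -0.0017, 0.0667, 0, 0, 0], [0, 0, -0.0017, 0.1333, 0, 0, 0], [0, 0, -0.0017, 0.1667, 0, 0, 0], [0, 0, -0.0017, 0.17, 0, 0, 0], [0, 0, -0.0017, 0.17, 0, 0, 0], [0, 0, -0.0017, 0.17, 0, 0, 0]]},
)

```text
clock: 10.9
tool_pos: [0.4851, 0.0369, 0.0959]
eef_rot: [0.119, 0.993, 0.001, 0.001]
contact_force: [0.4, -0.3, 0.1]
opening: -0.0
finger_force: 0.0
```

```bash
python3 - <<'E'
from h import *
from plant import r
s=r.get_state();print(tooldelta(s,(.4846,.037,.084)))
im=r.snapshot('scene')[120:240,260:420,::-1];cv2.imwrite('pics/s4.png',cv2.resize(im,None,fx=4,fy=4))
E
```

```text
[ 5.74360646e-04 -2.81974235e-05  1.19073026e-02]
```

View pics/s4.png

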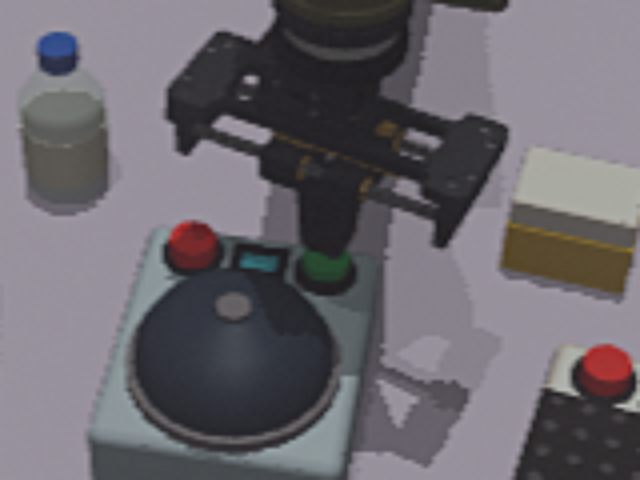

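The fingertips are centred over the green key (crop 327,255), clear of the dome, bottle and tip box.

To row units: 0.018 m / 0.6 = 0.03, 0.016 m / 0.6 = 0.0267.

Call:
pendant(
  offsets={"deltas": [[0, 0, 0, 0.0083, 0, 0, 0], [0, 0, 0, 0.0167, 0, 0, 0], [0, 0, 0, 0.02, 0, 0, 0], [0, 0, 0, 0.0233, 0, 0, 0], [0, 0, 0, 0.0267, 0, 0, 0], [0, 0, 0, 0.03, 0, 0, 0], [0, 0, 0, 0.03, 0, 0, 0]]},
)

```text
clock: 11.65
tool_pos: [0.4842, 0.036, 0.0766]
eef_rot: [0.119, 0.993, -0.0, -0.0]
contact_force: [0.3, -0.1, 0.8]
opening: 0.006
finger_force: 0.2
```

Call:
pendant(
  offsets={"deltas": [[0, 0, 0, 0.0017, 0, 0, 0], [0, 0, 0, 0.0033, 0, 0, 0], [0, 0, 0, 0.005, 0, 0, 0], [0, 0, 0, 0.005, 0, 0, 0]]},
)

```text
clock: 12.05
tool_pos: [0.4842, 0.036, 0.0739]
eef_rot: [0.119, 0.993, -0.0, -0.0]
contact_force: [-0.3, -0.7, 4.3]
opening: 0.002
finger_force: 2.4
```

To row units: 0.001 m / 0.6 = 0.0017, 0.0005 m / 0.6 = 0.0008.

Call:
pendant(
  offsets={"deltas": [[0, 0, 0, 0.0008, 0, 0, 0], [0, 0, 0, 0.0017, 0, 0, 0], [0, 0, 0, 0.0017, 0, 0, 0]]},
)

```text
clock: 12.35
tool_pos: [0.4842, 0.036, 0.0731]
eef_rot: [0.119, 0.993, 0.0, 0.0]
contact_force: [-0.5, 0.1, 6.0]
opening: 0.004
finger_force: 3.2
```

Call:
pendant(
  offsets={"deltas": [[0, 0, 0, 0.0005, 0, 0, 0], [0, 0, 0, 0.0005, 0, 0, 0], [0, 0, 0, 0.0005, 0, 0, 0]]},
)

```text
clock: 12.65
tool_pos: [0.4842, 0.036, 0.0729]
eef_rot: [0.119, 0.993, 0.0, 0.0]
contact_force: [-1.1, -0.4, 7.0]
opening: 0.006
finger_force: 3.4
```

Fully in; retreat straight up, then move towards the robot's left to clear the view.

To row units: 0.17 m / 0.6 = 0.2833, -0.15 m / 0.6 = -0.25.

Call:
pendant(
  offsets={"deltas": [[0, 0, 0, -0.0333, 0, 0, 0], [0, 0, 0, -0.1, 0, 0, 0], [0, 0, 0, -0.1667, 0, 0, 0], [0, 0, 0, -0.2333, 0, 0, 0], [0, 0, 0.0667, -0.25, 0, 0, 0], [0, 0, 0.1417, -0.25, 0, 0, 0], [0, 0, 0.2167, -0.25, 0, 0, 0], [0, 0, 0.2833, -0.25, 0, 0, 0], [0, 0, 0.2833, -0.25, 0, 0, 0], [0, 0, 0.2833, -0.25, 0, 0, 0]]},
)

```text
clock: 13.65
tool_pos: [0.5236, 0.2017, 0.2219]
eef_rot: [0.118, 0.993, -0.0, -0.001]
contact_force: [0.4, -1.2, -0.3]
opening: 0.008
finger_force: 0.0
```

```bash
python3 - <<'E'
from h import *
from plant import r
im=r.snapshot('scene')[:,:,::-1];t=r.snapshot('top')[:,:,::-1];a,b=r.camera_params('top'),r.camera_params('scene')
for c,g,h in(('y',(415,215),(240,177)),('b',(200,208),(447,222)),('g',(309,230),(342,186))):
    try: e,_=blob(t,c,g);f,_=blob(im,c,h);print(c,e,tri([ray(a,e),ray(b,f)]))
    except Exception as x: print(c,x)
cv2.imwrite('pics/s5.png',im)
E
```

```text
y (414.30523681640625, 215.0452117919922) [ 0.52249906 -0.21236401  0.08072018]
b max() iterable argument is empty
g (308.0251770019531, 229.3239288330078) [0.48427281 0.03739133 0.07451082]
```

View pics/s5.png

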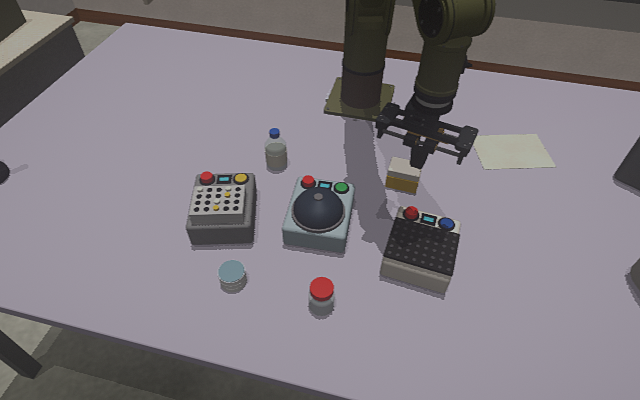

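The picture shows all three keys down (yellow 240,178; green 342,187; blue 447,224), nothing displaced, and the robot clear of everything.

```bash
python3 -c "
from plant import r
print(r.finish_job())"
```

```text
the job is handed in; nothing more can be done
None
```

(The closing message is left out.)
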